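Point and check a sample transfer

TASK

Do the point-and-check before a sample transfer: with the gripper pointing straight down, point at the one tall tube in the rack, fingertips a couple of centimetres above its cap, and stay there for about two seconds; then point in the same way at the well nearest the cut-off corner of the well plate for about two seconds. Then gently push the toggle lever on the grey check-off box all the way over to its other side with the fingertips, and move clear of it. Do not touch the rack, the tubes or the plate, pick nothing up, leave the other things where they are, and do not move the lever before both have been pointed at.

Things in the scene. Friction and masses are not known exactly. Their poses are not given: they have to be found in the camera images.
- tall_tube: the tall tube: clear tube 17 mm in diameter with a white screw cap (22 mm in diameter, 14 mm tall), 118 mm in all, standing upright and loose in one of the rack's openings; cap top about 124 mm above the bench. Origin: centre of its foot, 6 mm above the bench; z along the tube
- tall_tube_top (a point): centre of the top of the tall tube's cap, where to point; z up. The tube leans by up to 3 degrees
- short_tube0: a short tube of the same make (same diameters and cap), 68 mm in all, standing in another opening of the rack, cap top about 74 mm above the bench; not to be touched. Origin: centre of its foot
- short_tube1: a short tube of the same make (same diameters and cap), 68 mm in all, standing in another opening of the rack, cap top about 74 mm above the bench; not to be touched. Origin: centre of its foot
- short_tube2: a short tube of the same make (same diameters and cap), 68 mm in all, standing in another opening of the rack, cap top about 74 mm above the bench; not to be touched. Origin: centre of its foot
- short_tube3: a short tube of the same make (same diameters and cap), 68 mm in all, standing in another opening of the rack, cap top about 74 mm above the bench; not to be touched. Origin: centre of its foot
- short_tube4: a short tube of the same make (same diameters and cap), 68 mm in all, standing in another opening of the rack, cap top about 74 mm above the bench; not to be touched. Origin: centre of its foot
- rack: grey plastic tube rack fixed to the bench, 74 mm (x) by 160 mm (y), 50 mm tall, with 2 rows of 5 square openings 19 mm wide at 30 mm pitch, six of them holding tubes. Origin: centre of its underside
- plate: grey 12-well plate, 127 mm (x) by 85 mm (y), 20 mm tall, lying loose on the tray, with 4 by 3 round white-floored wells 21 mm across at 25 mm pitch; the corner at its own +x, +y is cut off (18 mm) and the other three are square. It may lie at any yaw. Origin: centre of its underside
- corner_well (a point): centre of the mouth of the well nearest the cut-off corner, on the plate's top face 20 mm above the bench (x 37.5, y 25 mm from the plate's centre); z up
- check_box: grey check-off box fixed to the bench, 110 mm (x) by 85 mm (y), 40 mm tall, with a black window on the +x half of its top and the toggle lever at the middle. Origin: centre of its underside; the lever swings towards the box's own +x, which points away from the robot within 35 degrees
- toggle_tip (a point): centre of the black ball (22 mm in diameter) at the end of the toggle lever; 50 mm from the hinge, which is a y axis at the middle of the box's top, 40 mm above the bench. At joint 0 the ball is 24 mm to the box's -x and 84 mm above the bench, at mid-swing 90 mm above the bench, at joint 1.0 it is 24 mm to +x and 84 mm above the bench
- toggle (a joint): angle of the toggle lever (rad): 0 leans towards the box's -x (the robot's side), 1.0 is fully over at its +x stop; starts between 0 and 0.25; about 1.2 N at the ball moves it (friction only, no spring) and it stays where it is left
- vial_a: small amber vial, 22 mm in diameter, 38 mm tall, standing between the work pieces; a bystander. Origin: centre of its underside
- vial_b: a second amber vial like it, on the other side
- beaker: clear beaker, 80 mm across, 95 mm tall, at the tray's far edge; a bystander
- reagent: glass bottle with a blue cap, 68 mm across, 140 mm tall, at the tray's far edge; a bystander
- tub: white tub, 66 mm across, 70 mm tall, at the tray's far edge; a bystander
- marker: green marker pen lying flat, 12 mm thick, 130 mm long, at the tray's far edge; a bystander
Things that resemble listed ones, but are neither listed nor needed, are in the scene too. What is shaped like the tall_tube but blue or yellow is not meant.

How it is judged:
By the outcome, as a careful person would: the job done as asked, in the order asked, and still so for the second after the job is handed in, with the robot touching nothing.
It also fails if it takes over 56 s, if anything falls off the work surface, if the arm or the gripper's body presses on something with over 40 N, if the wrist force passes 120 N, or if a joint passes its speed limit or range.

ROBOT

A 7-joint arm with a two-finger parallel gripper is mounted at the origin on the work surface. World frame = base frame: x ahead of the robot, y to its left, z up, the work surface at z = 0. Lengths are in m, angles in rad, forces in N, time in s.
With the tool pointing down it reaches from about 0.4 to 0.85 m from the base axis. Payload 4.5 kg.
Tool frame: the origin (TCP) lies between the finger pads, 19 mm behind the fingertips; this is the grasp point; z points along the fingers, y is the line along which they close (so a half turn about z gives the same grasp; the last joint's range is limited). The gripper opens to 88 mm and grips with 3 to 60 N. Pads are 18 mm wide; open, the fingers measure 123 mm over their backs; the gripper's body (75 mm by 187 mm) begins 45 mm behind the grasp point.
Start: joints at [-1.188, 0.689, -0.195, 1.565, 0.157, 0.902, -0.215], TCP at [0.214, 0.587, 0.257] pointing down, gripper open.
Joint ranges: [-3.01, 3.01], [-0.46, 2.08], [-1.47, 1.51], [0.13, 2.56], [-1, 4.14], [0.04, 2.09], [-2.66, 2.66]. Speed limits (rad/s): [2.57, 2.57, 3.14, 3.14, 3.14, 3.14, 3.14].

INTERFACE

Orientations are given as a unit quaternion [x, y, z, w].
In Python, from plant import r gives the robot as it stands. The module is installed in compiled form; this text tells all that it offers.
- The arm moves only by the tool step_arm, never from a script. Its argument "series" is a list of rows, each a list of 7 numbers: the shift along the world's x, y, z in mm, then the turn, a rotation vector about the world's x, y, z in rad, then the closure, from 0 (fully open) to 1 (shut). A call has 1 to 20 rows; each row shifts and turns the commanded pose from where the row before left it; what a row does not reach is not made up. A row lasts 1/10 s, in which the tool goes at most 50 mm and 8.59 degrees, less where a joint would pass 70% of its speed; a pose out of reach is approached as far as the arm can. A call is refused whole if a number of a shift passes 50 or a number of a turn 0.15, either way. A call with a gripper value outside its range is refused whole. The fingers move at their own pace and stop on an object; "force" is the grip in N (left out, the last holds). Time passes only in rows, so rows that do not move let the fingers close. It gives the time, the measured TCP pose, the force, the opening and the grip force at its end, in the units of the state.
- r.get_state(): the state, without advancing time (a new reading comes with each control period).
- r.snapshot(name): name is "scene" or "side" or "wrist"; returns (picture, depth): 420x560x3 uint8, blue, green, red; 420x560 float32, m along the optical axis (not along the pixel's ray), 0 where there is no reading.
- r.get_calibration(name): a dict with "intrinsics" (3x3 intrinsics, pixels), "pose" (4x4, takes a point from camera to world coordinates). Camera axes: x right, y up, looking along -z (the intrinsics and any distortion apply to the point x, -y, -z); pixel columns grow to the right and rows downward; lengths in m; the calibration is good to about 2 mm. A picture is of the moment at which its call begins: read the wrist's pose just before it. get_calibration takes no time and is no camera call; for the wrist camera it gives the pose at the moment of the call.
- r.finish_job(): hands the job in; it is judged then, once.
The state is a dict: "clock": time; "q": joint angles; "qd": joint speeds; "joint_torque": joint torques, N m; "tool_pos": TCP position; "eef_rot": TCP orientation; "contact_force": force on the tool from outside, world axes, zero at the start; "moment": the same for the moment, N m; "opening": opening from 0.0 (shut) to 1.0 (fully open); "finger_force": force on a finger pad.
Only numpy, scipy, OpenCV 4.12 (cv2) and the standard library are available. Lean on these libraries where they do the work, as an engineer would, in place of code of your own. Each camera call takes 0.05 s, during which the arm holds its last target. There are 200 camera calls.

## Working session

There is one attempt and no reset: what is moved stays moved. The work goes in short steps, Python scripts to look and compute and a tool call to move; the robot and the scene stay as the last step left them, time stands still between calls to the robot, and variables do not carry over. Pictures are saved under pics/ and viewed, at most 10 in all, crops included, and the job is handed in when it is done.

Besides the shell and the picture viewer there is one more tool, called after "Call:" as name(argument=value, ...) on one line, values as JSON. step_arm: Moves the arm, as the interface text tells. Its arguments: {"type":"object","properties":{"series":{"type":"array"},"force":{"type":"number"}},"required":["series"]}

```bash
mkdir -p pics
cat > h.py <<'E'
import numpy as np, cv2
from plant import r
def snap(n,f):
    C=r.get_calibration(n); im,d=r.snapshot(n); cv2.imwrite('pics/'+f+'.png',im); np.savez('pics/'+f+'.npz',im=im,d=d,K=C['intrinsics'],T=C['pose'],**{k:np.array(v) for k,v in C.items() if k not in('intrinsics','pose')}); return im,d,C
def pts(d,K,T):
    v,u=np.indices(d.shape); x=(u-K[0,2])/K[0,0]*d; y=(v-K[1,2])/K[1,1]*d
    P=np.stack([x,-y,-d],-1); return P@T[:3,:3].T+T[:3,3]
def ray(u,v,z,K,T):
    w=T[:3,:3]@np.array([(u-K[0,2])/K[0,0],-(v-K[1,2])/K[1,1],-1]); o=T[:3,3]; return o+w*(z-o[2])/w[2]
E
python3 - <<'E'
from h import *
a=[]
for n in('scene','side','wrist'):
    im,d,C=snap(n,n+'0'); print(n,C.keys(),np.round(C['pose'],3).tolist(),np.round(C['intrinsics'],1).tolist(),(d>0).mean())
    
s=r.get_state(); print(s['clock'],s['tool_pos'],s['eef_rot'],s['opening'])
E
```

```text
scene dict_keys(['intrinsics', 'pose']) [[0.653, -0.61, 0.448, 0.944], [0.757, 0.54, -0.368, -0.306], [-0.017, 0.58, 0.815, 0.769], [0.0, 0.0, 0.0, 1.0]] [[423.6, 0.0, 284.6], [0.0, 423.6, 210.4], [0.0, 0.0, 1.0]] 0.995812074829932
side dict_keys(['intrinsics', 'pose']) [[0.978, 0.119, -0.17, 0.422], [-0.208, 0.562, -0.8, -0.707], [0.0, 0.818, 0.575, 0.629], [0.0, 0.0, 0.0, 1.0]] [[451.5, 0.0, 276.4], [0.0, 451.5, 212.0], [0.0, 0.0, 1.0]] 0.996016156462585
wrist dict_keys(['intrinsics', 'pose']) [[0.343, -0.902, -0.263, 0.146], [0.939, 0.329, 0.098, 0.612], [-0.001, -0.281, 0.96, 0.384], [0.0, 0.0, 0.0, 1.0]] [[344.3, 0.0, 277.2], [0.0, 344.3, 212.5], [0.0, 0.0, 1.0]] 0.9959523809523809
0.15 [0.21346695 0.58694164 0.25682245] [ 1.73477406e-01  9.84837614e-01 -6.77028142e-04 -8.02122054e-05] 1.0018426472381436
```

View pics/scene0.png

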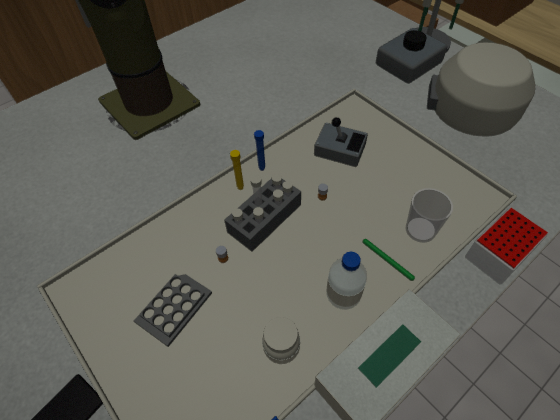

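View pics/side0.png

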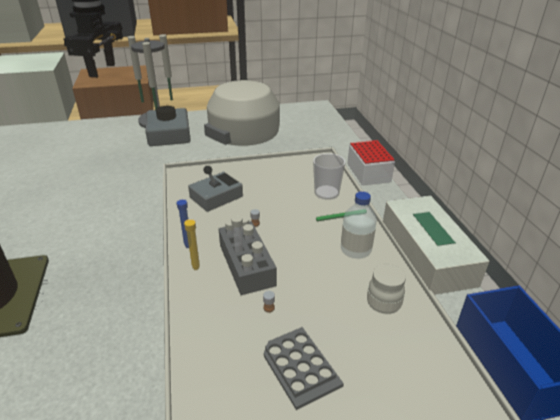

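The scene view shows the rack at about (264,211), the plate at (173,307), the box at (341,142) with its lever ball at (337,122). The side view shows the tall cap near (237,222), the plate at (302,366) and the box at (215,188). Next I'll measure from depth.

Run:
```python
from h import *
for n,us in(('scene',[(257,185),(277,181),(287,187),(237,215),(258,212),(278,199),(337,122),(322,190),(221,253),(260,134),(236,155),(173,307)]),('side',[(237,222),(247,258),(257,245),(208,170),(255,216),(268,300),(302,366)])):
    z=np.load(f'pics/{n}0.npz'); P=pts(z['d'],z['K'],z['T'])
    for u,v in us: print(n,u,v,P[v,u].round(3))
    T,K=z['T'],z['K']; c=T[:3,:3].T@(np.array([.213,.587,.257])-T[:3,3]); print('tcp px',K[0,2]-K[0,0]*c[0]/c[2],K[1,2]+K[1,1]*c[1]/c[2])
a=cv2.imread('pics/scene0.png')[100:350,120:390]; b=cv2.imread('pics/side0.png')[150:410,150:390]
f=lambda x,k:np.clip(cv2.resize(x,None,fx=k,fy=k,interpolation=cv2.INTER_CUBIC)*1.3,0,255).astype('uint8')
A=cv2.resize(f(a,1),(405,375));A=f(a,1.48);B=f(b,1.48)
h=max(A.shape[0],B.shape[0]);pad=lambda x:cv2.copyMakeBorder(x,0,h-x.shape[0],0,0,0)
cv2.imwrite('pics/crop1.png',np.hstack([pad(A),pad(B)]))
```

```text
scene 257 185 [ 0.503 -0.013  0.118]
scene 277 181 [0.494 0.045 0.075]
scene 287 187 [0.52  0.051 0.074]
scene 237 215 [ 0.507 -0.071  0.073]
scene 258 212 [ 0.529 -0.035  0.073]
scene 278 199 [0.526 0.02  0.065]
scene 337 122 [0.463 0.252 0.092]
scene 322 190 [0.553 0.123 0.035]
scene 221 253 [ 0.537 -0.138  0.038]
scene 260 134 [0.397 0.081 0.118]
scene 236 155 [0.41  0.006 0.116]
scene 173 307 [ 0.562 -0.27   0.02 ]
tcp px 366.3688501099059 -38.959289616375
side 237 222 [ 0.492 -0.018  0.122]
side 247 258 [ 0.501 -0.069  0.074]
side 257 245 [ 0.526 -0.036  0.075]
side 208 170 [0.457 0.247 0.091]
side 255 216 [0.548 0.12  0.032]
side 268 300 [ 0.526 -0.143  0.033]
side 302 366 [ 0.555 -0.276  0.013]
tcp px 100.52821125717745 63.86712537940426
```

View pics/crop1.png

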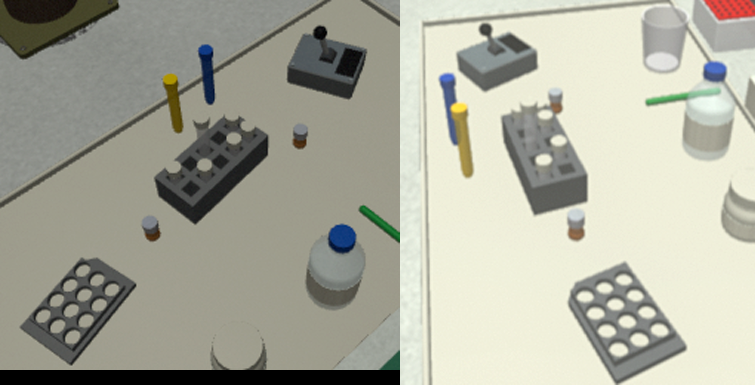

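The crop shows the plate's cut-off corner on the near-robot, +y side: scene crop about (80,263), side crop about (572,295). I'll rectify the plate, tall cap and box top.

```bash
cat > m.py <<'E'
from h import *
import sys
def fitcirc(xy):
    A=np.c_[2*xy,np.ones(len(xy))]; s=np.linalg.lstsq(A,(xy**2).sum(1),rcond=None)[0]; return s[:2],np.sqrt(s[2]+s[:2]@s[:2])
def run(f,plate=(.56,-.27),tube=(.497,-.015),box=(.48,.26)):
    z=np.load(f'pics/{f}.npz'); d,K,T,im=z['d'],z['K'],z['T'],z['im']; P=pts(d,K,T)
    near=lambda c,rad:np.hypot(P[...,0]-c[0],P[...,1]-c[1])<rad
    m=near(tube,.035)&(P[...,2]>.1)
    if m.sum()>5:
        top=P[m]; zt=np.percentile(top[:,2],95); t=top[top[:,2]>zt-.004]; print(f,'tube top',t.mean(0).round(4),'mid',((t.min(0)+t.max(0))/2).round(4),len(t))
    m=near(box,.09)&(P[...,2]>.034)&(P[...,2]<.046)
    if m.sum()>20: print(f,'box top',[np.round(x,4) for x in cv2.minAreaRect(P[m][:,:2].astype('f4')*1000)],m.sum())
    m=near(box,.08)&(P[...,2]>.074)
    if m.sum()>3: print(f,'ball',P[m].mean(0).round(4),P[m].max(0).round(4),P[m].min(0).round(4),m.sum())
    # wells: ray onto z=.02 plane, bright blobs; plate outline at z=.02
    m=near(plate,.11); g=cv2.cvtColor(im,cv2.COLOR_BGR2GRAY); u0,v0=[],[]
    S=4; c=np.array(plate); N=200*S//2
    gx,gy=np.meshgrid(c[0]+(np.arange(800)-400)/4000,c[1]+(np.arange(800)-400)/4000,indexing='ij')
    X=np.stack([gx,gy,np.full_like(gx,.02)],-1); Cc=(X-T[:3,3])@T[:3,:3]
    u=K[0,2]-K[0,0]*Cc[...,0]/Cc[...,2]; v=K[1,2]+K[1,1]*Cc[...,1]/Cc[...,2]
    w=cv2.remap(im,u.astype('f4'),v.astype('f4'),cv2.INTER_CUBIC); cv2.imwrite(f'pics/rect_{f}.png',cv2.resize(w[::-1,::-1],(400,400)))  # up=+x,left=+y
    return w
if __name__=='__main__':
    for f in sys.argv[1:]: run(f)
E
python3 m.py scene0 side0; python3 -c "
import cv2,numpy as np
cv2.imwrite('pics/r1.png',np.hstack([cv2.imread('pics/rect_%s0.png'%n) for n in('scene','side')]))"
```

```text
scene0 tube top [ 0.4935 -0.0088  0.1227] mid [ 0.4925 -0.0084  0.1225] 79
scene0 box top [array([472.0571, 263.1165]), array([110.2018,  89.3171]), np.float64(27.119)] 1096
scene0 ball [0.4603 0.2521 0.0903] [0.4677 0.2621 0.0981] [0.4483 0.2437 0.0741] 74
side0 tube top [ 0.4926 -0.0085  0.1244] mid [ 0.4932 -0.0073  0.1249] 67
side0 box top [array([472.1702, 262.6835]), array([111.7898,  86.7485]), np.float64(27.4365)] 825
side0 ball [0.4564 0.2516 0.0907] [0.4674 0.2618 0.1004] [0.4458 0.2441 0.0745] 70
```

View pics/r1.png

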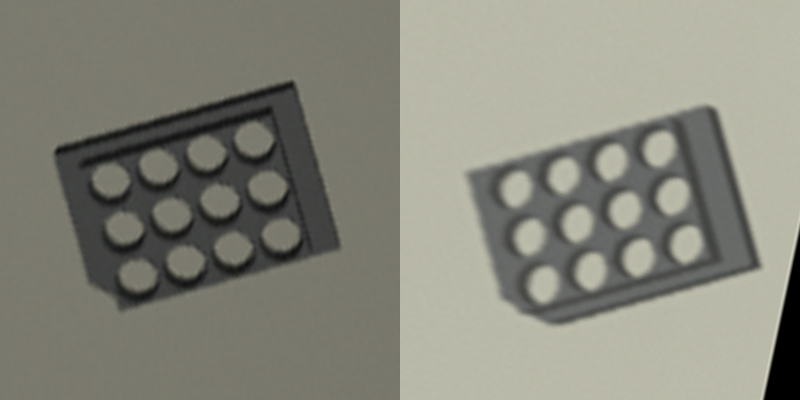

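The rectified pictures confirm the cut corner is at the plate's -x, +y side, and the corner well is at about (138,277) and (144,286). That puts it near (0.519,-0.240). I'll fly above the tall tube with the fingers closing.

Call:
step_arm(series=[[14,-29,2,0,0,0,1],[14,-29,2,0,0,0,1],[14,-29,2,0,0,0,1],[14,-29,2,0,0,0,1],[14,-29,2,0,0,0,1],[14,-29,2,0,0,0,1],[14,-29,2,0,0,0,1],[14,-29,2,0,0,0,1],[14,-29,2,0,0,0,1],[14,-29,2,0,0,0,1],[14,-29,2,0,0,0,1],[14,-29,2,0,0,0,1],[14,-29,2,0,0,0,1],[14,-29,2,0,0,0,1],[14,-29,2,0,0,0,1],[14,-29,2,0,0,0,1],[14,-29,2,0,0,0,1],[14,-29,2,0,0,0,1],[0,0,0,0,0,0,1],[0,0,0,0,0,0,1]], force=10)

```text
clock: 2.15
tool_pos: [0.4655, 0.0651, 0.2933]
eef_rot: [0.174, 0.985, 0.0, -0.0]
contact_force: [-0.4, 1.1, 0.4]
opening: 0.005
finger_force: 0.0
```

Run:
```python
from h import *
s=r.get_state(); print(s['clock'],s['tool_pos'],s['eef_rot'],s['opening'],s['q'])
snap('wrist','w1')
import m; m.run('w1')
```

```text
2.15 [0.46548746 0.0650607  0.29327359] [ 1.74350331e-01  9.84683648e-01  1.12463199e-04 -2.50598459e-04] 0.004984850826970429 [-0.06462447  0.4432691  -0.2540237   1.96728707  0.15813051  0.75014899
  0.80913125]
w1 tube top [ 0.4922 -0.0073  0.1243] mid [ 0.4926 -0.0075  0.1239] 399
w1 box top [array([471.4018, 263.4859]), array([109.8742,  85.6307]), np.float64(27.4954)] 7592
w1 ball [0.4557 0.2528 0.0941] [0.4675 0.2651 0.0998] [0.4461 0.2448 0.0827] 514
```

View pics/w1.png

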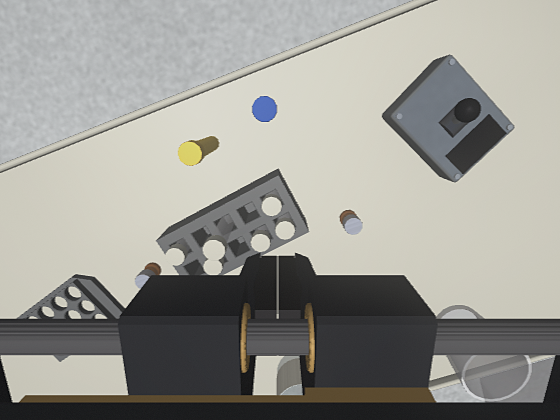

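The wrist view shows the tall cap at (214,249), the only one that is clearly larger, with the short caps around it. The box is at (450,118) with its ball at (467,110). All three views agree on the tube top at (0.4925,-0.0075,0.124). Now I'll point at it and dwell.

Call:
step_arm(series=[[9,-24,0,0,0,0,1],[9,-24,0,0,0,0,1],[9,-24.5,-19,0,0,0,1],[0,0,-25,0,0,0,1],[0,0,-25,0,0,0,1],[0,0,-25,0,0,0,1],[0,0,-20,0,0,0,1],[0,0,-10,0,0,0,1],[0,0,-5,0,0,0,1],[0,0,0,0,0,0,1],[0,0,0,0,0,0,1]])

```text
clock: 3.3
tool_pos: [0.4931, -0.0067, 0.1651]
eef_rot: [0.173, 0.985, 0.0, 0.001]
contact_force: [-0.4, 0.6, 0.1]
opening: 0.006
finger_force: 0.0
```

Run:
```python
from h import *
s=r.get_state(); print(s['clock'],s['tool_pos'],s['eef_rot'])
snap('scene','s2'); snap('side','d2')
a=cv2.imread('pics/s2.png')[100:280,180:330];b=cv2.imread('pics/d2.png')[130:310,170:320]
cv2.imwrite('pics/c2.png',cv2.resize(np.hstack([a,b]),None,fx=2.6,fy=2.6,interpolation=cv2.INTER_CUBIC))
```

```text
3.3 [ 0.49305739 -0.00671686  0.1651336 ] [1.73278164e-01 9.84872691e-01 2.58812556e-04 6.27351296e-04]
```

View pics/c2.png

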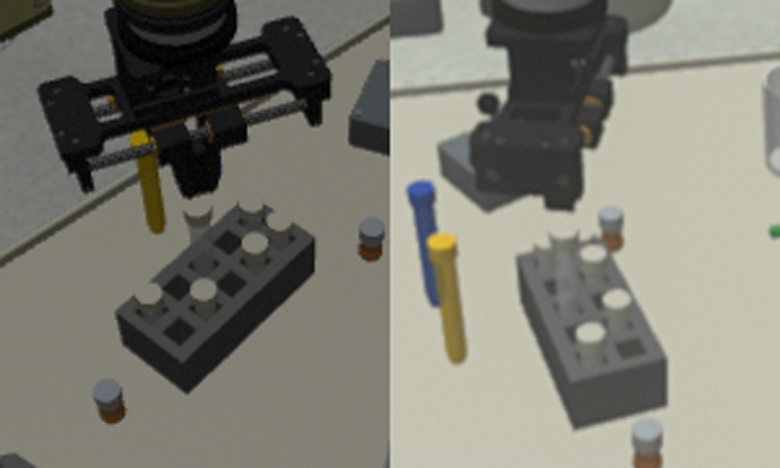

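The fingertips sit right above the tall cap in both views, at about (200,190) left and (560,210) right. I'll dwell, then rise and move to look at the plate.

Call:
step_arm(series=[[0,0,0,0,0,0,1],[0,0,0,0,0,0,1],[0,0,0,0,0,0,1],[0,0,0,0,0,0,1],[0,0,0,0,0,0,1],[0,0,0,0,0,0,1],[0,0,0,0,0,0,1],[0,0,0,0,0,0,1],[0,0,0,0,0,0,1],[0,0,0,0,0,0,1],[0,0,0,0,0,0,1],[0,0,0,0,0,0,1],[0,0,0,0,0,0,1],[0,0,0,0,0,0,1],[0,0,0,0,0,0,1],[0,0,0,0,0,0,1],[0,0,0,0,0,0,1],[0,0,0,0,0,0,1],[0,0,0,0,0,0,1],[0,0,0,0,0,0,1]])

```text
clock: 5.4
tool_pos: [0.4926, -0.0071, 0.1644]
eef_rot: [0.174, 0.985, 0.0, -0.0]
contact_force: [0.3, -0.1, -0.5]
opening: 0.01
finger_force: 0.0
```

Call:
step_arm(series=[[0,0,0,0,0,0,1],[0,0,0,0,0,0,1],[0,0,0,0,0,0,1],[0,0,10,0,0,0,1],[0,0,25,0,0,0,1],[0,0,30,0,0,0,1],[7,-22,25,0,0,0,1],[7,-22,10,0,0,0,1],[7,-22,0,0,0,0,1],[7,-22,0,0,0,0,1],[7,-22,0,0,0,0,1],[7,-22,0,0,0,0,1],[7,-22,0,0,0,0,1],[7,-22,0,0,0,0,1],[7,-22,0,0,0,0,1],[4,-15,0,0,0,0,1],[0,0,0,0,0,0,1],[0,0,0,0,0,0,1]])

```text
clock: 7.2
tool_pos: [0.5593, -0.2192, 0.2646]
eef_rot: [0.173, 0.985, 0.001, -0.0]
contact_force: [-0.1, 0.6, -0.3]
opening: 0.006
finger_force: 0.0
```

Run:
```python
from h import *
s=r.get_state(); print(s['clock'],s['tool_pos'],s['eef_rot'])
snap('wrist','w3')
import m; w=m.run('w3')
g=cv2.cvtColor(w,cv2.COLOR_BGR2GRAY)
g[w.sum(2)==0]=0
_,b=cv2.threshold(g,0,255,cv2.THRESH_OTSU)
cs,_=cv2.findContours(b,cv2.RETR_LIST,cv2.CHAIN_APPROX_NONE)
for c in cs:
    a=cv2.contourArea(c)
    if 3000<a<9000:
        e=cv2.fitEllipse(c); print(round(a),'xy',.56+(e[0][1]-400)/4000,-.27+(e[0][0]-400)/4000,'diam mm',np.array(e[1])/4)
cv2.imwrite('pics/r3.png',np.hstack([cv2.imread('pics/rect_w3.png'),cv2.resize(cv2.imread('pics/w3.png'),(400,300))[:,:].copy() if 0 else cv2.copyMakeBorder(cv2.resize(cv2.imread('pics/w3.png'),(400,300)),0,100,0,0,0)]))
```

```text
7.2 [ 0.55932222 -0.21918916  0.26456153] [ 1.73354508e-01  9.84859315e-01  5.27335465e-04 -2.56648463e-04]
w3 tube top [ 0.4931 -0.0088  0.1243] mid [ 0.4932 -0.0081  0.124 ] 874
4098 xy 0.5861692733764648 -0.29615190887451176 diam mm [17.08523178 19.13831139]
4224 xy 0.5794545288085938 -0.2723621978759766 diam mm [17.58945656 19.12638855]
4367 xy 0.5726752929687501 -0.24856782531738283 diam mm [18.04581261 19.29068947]
4456 xy 0.5658785858154297 -0.22490898132324222 diam mm [18.28327942 19.42675972]
4158 xy 0.562429298400879 -0.3027671279907227 diam mm [17.30527115 19.14448929]
4300 xy 0.5557262878417969 -0.2789857864379883 diam mm [17.81773758 19.24925041]
4428 xy 0.5489912185668946 -0.2553185043334961 diam mm [18.26415825 19.32103729]
4553 xy 0.5421913833618165 -0.23152505493164063 diam mm [18.72757149 19.37678528]
4200 xy 0.5387737197875977 -0.3094703941345215 diam mm [17.41400719 19.2317524 ]
4350 xy 0.5320711288452149 -0.2856883850097656 diam mm [17.86254692 19.41299438]
4500 xy 0.5252772598266602 -0.2619553909301758 diam mm [18.52158737 19.36852455]
4624 xy 0.5185699577331544 -0.2381811981201172 diam mm [18.9938755  19.39825821]
```

View pics/r3.png

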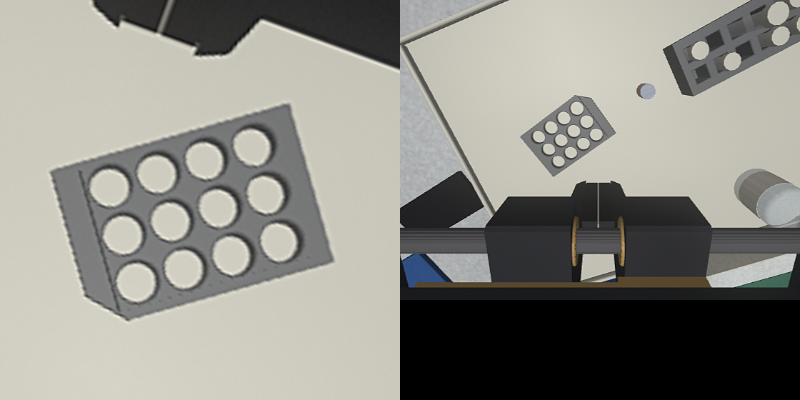

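The cut corner is clear in the rectified view at (100,310), next to the well at (136,282). The mouth centre is about (0.519,-0.2385). I'll go down over it and dwell.

Call:
step_arm(series=[[-20,-10,0,0,0,0,1],[-20,-9.5,-10,0,0,0,1],[0,0,-25,0,0,0,1],[0,0,-30,0,0,0,1],[0,0,-30,0,0,0,1],[0,0,-30,0,0,0,1],[0,0,-30,0,0,0,1],[0,0,-25,0,0,0,1],[0,0,-15,0,0,0,1],[0,0,-7,0,0,0,1],[0,0,-3,0,0,0,1],[0,0,0,0,0,0,1],[0,0,0,0,0,0,1]])

```text
clock: 8.55
tool_pos: [0.5202, -0.2398, 0.0604]
eef_rot: [0.174, 0.985, -0.0, 0.001]
contact_force: [-0.5, -0.8, -0.4]
opening: 0.001
finger_force: 0.0
```

Run:
```python
from h import *
s=r.get_state(); print(s['clock'],s['tool_pos'],s['eef_rot'])
snap('scene','s4'); snap('side','d4')
a=cv2.imread('pics/s4.png')[200:350,100:260];b=cv2.imread('pics/d4.png')[270:420,230:390]
cv2.imwrite('pics/c4.png',cv2.resize(np.hstack([a,b]),None,fx=2.5,fy=2.5,interpolation=cv2.INTER_CUBIC))
```

```text
8.55 [ 0.52021319 -0.23980354  0.0604324 ] [ 1.73545942e-01  9.84825397e-01 -9.37894759e-05  8.57145741e-04]
```

View pics/c4.png

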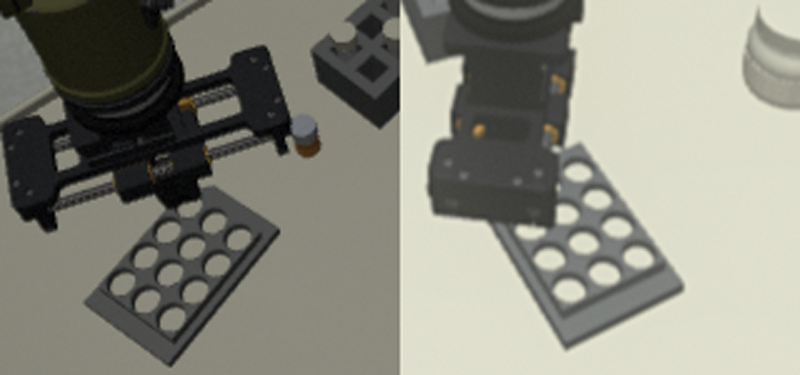

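The fingertips are over the corner well in both views (left about (185,205), right about (510,225)). I'll dwell, rise, and then travel to the lever's near side, turning so the closing line lies along the box's y.

Call:
step_arm(series=[[-1,1,0,0,0,0,1],[0,0,0,0,0,0,1],[0,0,0,0,0,0,1],[0,0,0,0,0,0,1],[0,0,0,0,0,0,1],[0,0,0,0,0,0,1],[0,0,0,0,0,0,1],[0,0,0,0,0,0,1],[0,0,0,0,0,0,1],[0,0,0,0,0,0,1],[0,0,0,0,0,0,1],[0,0,0,0,0,0,1],[0,0,0,0,0,0,1],[0,0,0,0,0,0,1],[0,0,0,0,0,0,1],[0,0,0,0,0,0,1],[0,0,0,0,0,0,1],[0,0,0,0,0,0,1],[0,0,0,0,0,0,1],[0,0,0,0,0,0,1]])

```text
clock: 10.65
tool_pos: [0.5186, -0.2386, 0.0594]
eef_rot: [0.173, 0.985, 0.0, -0.0]
contact_force: [-0.5, -0.8, -0.1]
opening: 0.006
finger_force: 0.0
```

Call:
step_arm(series=[[0,0,0,0,0,0,1],[0,0,0,0,0,0,1],[0,0,0,0,0,0,1],[0,0,0,0,0,0,1],[0,0,10,0,0,0,1],[0,0,25,0,0,0,1],[0,0,30,0,0,0,1],[0,0,30,0,0,0,1],[0,0,30,0,0,0,1],[0,0,30,0,0,0,1],[0,0,25,0,0,0,1],[0,0,15,0,0,0,1],[0,0,5,0,0,0,1]])

```text
clock: 11.95
tool_pos: [0.5193, -0.2388, 0.2619]
eef_rot: [0.174, 0.985, -0.0, 0.002]
contact_force: [-0.1, 0.5, -0.4]
opening: 0.005
finger_force: 0.0
```

Call:
step_arm(series=[[-5,24,0,0,0,0.041,1],[-5,24,0,0,0,0.041,1],[-5,24,0,0,0,0.041,1],[-5,24,0,0,0,0.041,1],[-5,24,0,0,0,0.041,1],[-5,24,0,0,0,0.041,1],[-5,24,0,0,0,0.041,1],[-5,24,0,0,0,0.041,1],[-5,24,0,0,0,0.041,1],[-5,24,0,0,0,0.041,1],[-5,24,0,0,0,0.041,1],[-5,24,0,0,0,0.041,1],[-5,24,0,0,0,0.041,1],[-5,24,0,0,0,0.041,1],[-5,24,0,0,0,0.041,1],[-5,24,0,0,0,0.041,1],[-5,24,0,0,0,0.041,1],[-6,24,0,0,0,0.041,1],[-6,24,0,0,0,0.041,1],[-6,18,0,0,0,0.047,1]])

```text
clock: 13.95
tool_pos: [0.4148, 0.2368, 0.2592]
eef_rot: [-0.238, 0.971, 0.0, -0.0]
contact_force: [0.2, -0.3, -0.6]
opening: 0.007
finger_force: 0.0
```

Run:
```python
from h import *
from scipy.spatial.transform import Rotation as R
s=r.get_state(); print(s['clock'],s['tool_pos'],R.from_quat(s['eef_rot']).as_matrix().round(3),s['q'])
snap('wrist','w5')
import m; m.run('w5')
```

```text
13.95 [0.41481431 0.23679266 0.25920341] [[-0.887 -0.462 -0.001]
 [-0.462  0.887  0.   ]
 [ 0.     0.001 -1.   ]] [-0.30734936  0.52620235 -0.47066389  1.98549998  0.35570948  0.71051078
  1.05472018]
w5 box top [array([471.0293, 263.4465]), array([109.8622,  85.1002]), np.float64(27.5581)] 4795
w5 ball [0.4138 0.234  0.2559] [0.4663 0.2662 0.3231] [0.4026 0.2186 0.0846] 4207
```

Call:
step_arm(series=[[1,-2,-12,0,0,0,1],[0,0,-25,0,0,0,1],[0,0,-30,0,0,0,1],[0,0,-30,0,0,0,1],[0,0,-25,0,0,0,1],[0,0,-20,0,0,0,1],[0,0,-12,0,0,0,1],[0,0,-8,0,0,0,1],[0,0,0,0,0,0,1],[0,0,0,0,0,0,1]])

```text
clock: 15.0
tool_pos: [0.4167, 0.2332, 0.0977]
eef_rot: [-0.236, 0.972, -0.0, 0.0]
contact_force: [-0.1, 0.2, 0.8]
opening: 0.008
finger_force: 0.0
```

Call:
step_arm(series=[[2.7,1.4,0,0,0,0,1],[2.7,1.4,0,0,0,0,1],[2.7,1.4,0,0,0,0,1],[2.7,1.4,0,0,0,0,1],[2.7,1.4,0,0,0,0,1],[2.7,1.4,0,0,0,0,1],[2.7,1.4,0,0,0,0,1],[2.7,1.4,0,0,0,0,1],[2.7,1.4,0,0,0,0,1],[2.7,1.4,0,0,0,0,1],[2.7,1.4,0,0,0,0,1],[2.7,1.4,0,0,0,0,1],[2.7,1.4,0,0,0,0,1],[2.7,1.4,0,0,0,0,1],[2.7,1.4,0,0,0,0,1],[2.7,1.4,0,0,0,0,1],[2.7,1.4,0,0,0,0,1],[2.7,1.4,0,0,0,0,1]])

```text
clock: 16.8
tool_pos: [0.4655, 0.2588, 0.0975]
eef_rot: [-0.236, 0.972, 0.0, 0.0]
contact_force: [-1.2, -0.1, 1.4]
opening: 0.004
finger_force: 0.6
```

Run:
```python
from h import *
s=r.get_state(); e=np.array([.887,.462]); p=s['tool_pos'][:2]-[.4715,.2635]
print(s['clock'],s['tool_pos'],'s',p@e,'lat',p@[-.462,.887],s['contact_force'])
snap('scene','s6'); snap('side','d6')
a=cv2.imread('pics/s6.png')[80:180,290:390];b=cv2.imread('pics/d6.png')[130:230,165:265]
cv2.imwrite('pics/c6.png',cv2.resize(np.hstack([a,b]),None,fx=4,fy=4,interpolation=cv2.INTER_CUBIC))
```

```text
16.8 [0.46548575 0.25879323 0.09745435] s -0.00750916414273081 lat -0.0013963225764706318 [-1.21673363 -0.12152044  1.39823791]
```

View pics/c6.png

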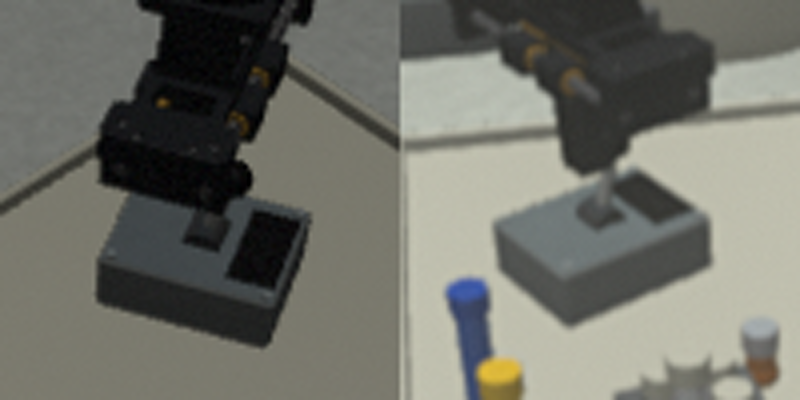

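The lever is being carried over: the ball is ahead of the fingertips at about (238,180) left. I'll keep going slowly and watch the force.

Call:
step_arm(series=[[1.8,0.9,0,0,0,0,1],[1.8,0.9,0,0,0,0,1],[1.8,0.9,0,0,0,0,1],[1.8,0.9,0,0,0,0,1],[1.8,0.9,0,0,0,0,1],[0,0,0,0,0,0,1],[0,0,0,0,0,0,1]])

```text
clock: 17.6
tool_pos: [0.4744, 0.2631, 0.0975]
eef_rot: [-0.236, 0.972, 0.0, 0.0]
contact_force: [-1.0, 0.5, -0.0]
opening: 0.009
finger_force: 0.4
```

Call:
step_arm(series=[[0.9,0.5,0,0,0,0,1],[0.9,0.5,0,0,0,0,1],[0,0,0,0,0,0,1],[0,0,0,0,0,0,1]])

```text
clock: 18.0
tool_pos: [0.476, 0.264, 0.0974]
eef_rot: [-0.236, 0.972, -0.0, -0.0]
contact_force: [-0.7, -0.7, -1.6]
opening: 0.007
finger_force: 0.7
```

Call:
step_arm(series=[[0.9,0.5,0,0,0,0,1],[0.9,0.5,0,0,0,0,1],[0,0,0,0,0,0,1],[0,0,0,0,0,0,1]])

```text
clock: 18.4
tool_pos: [0.4763, 0.2641, 0.0973]
eef_rot: [-0.237, 0.972, -0.001, -0.002]
contact_force: [-5.0, -2.4, 2.0]
opening: 0.006
finger_force: 2.8
```

Call:
step_arm(series=[[0.9,0.5,0,0,0,0,1],[0,0,0,0,0,0,1],[0,0,0,0,0,0,1]])

```text
clock: 18.7
tool_pos: [0.4764, 0.2642, 0.0972]
eef_rot: [-0.237, 0.972, -0.001, -0.002]
contact_force: [-6.1, -3.4, 3.4]
opening: 0.01
finger_force: 3.6
```

The tool has stalled and the force is up to about 7 N, so the lever is on its stop. I'll back off, rise and check.

Call:
step_arm(series=[[-2.7,-1.4,0,0,0,0,1],[-5.4,-2.8,0,0,0,0,1],[-9,-4.6,0,0,0,0,1],[-9,-4.6,0,0,0,0,1],[-9,-4.6,0,0,0,0,1],[-9,-4.6,0,0,0,0,1],[0,0,15,0,0,0,1],[0,0,25,0,0,0,1],[0,0,30,0,0,0,1],[0,0,30,0,0,0,1],[0,0,30,0,0,0,1],[0,0,20,0,0,0,1],[0,0,0,0,0,0,1],[0,0,0,0,0,0,1]])

```text
clock: 20.1
tool_pos: [0.4351, 0.2432, 0.2476]
eef_rot: [-0.236, 0.972, 0.0, 0.001]
contact_force: [0.0, -0.2, -0.4]
opening: 0.001
finger_force: 0.0
```

Run:
```python
from h import *
s=r.get_state(); print(s['clock'],s['tool_pos'],s['contact_force'],np.abs(s['qd']).max())
snap('scene','s7'); snap('side','d7')
for f in('s7','d7'):
    z=np.load(f'pics/{f}.npz'); P=pts(z['d'],z['K'],z['T'])
    m=(np.hypot(P[...,0]-.48,P[...,1]-.265)<.08)&(P[...,2]>.076)&(P[...,2]<.11); q=P[m]-[.4715,.2635,0]
    print(f,m.sum(),'s mean/min/max',[(g(q[:,:2]@[.887,.462])).round(4) for g in(np.mean,np.min,np.max)],P[m][:,2].max())
a=cv2.imread('pics/s7.png')[80:380,100:400];b=cv2.imread('pics/d7.png')[120:420,130:430]
cv2.imwrite('pics/c7.png',cv2.resize(np.hstack([a,b]),None,fx=1.33,fy=1.33))
```

```text
20.1 [0.43508937 0.24318734 0.24760497] [ 0.01210301 -0.23852076 -0.42127691] 0.0253494542773818
s7 73 s mean/min/max [np.float64(0.0252), np.float64(0.0141), np.float64(0.0348)] 0.09593417343151223
d7 63 s mean/min/max [np.float64(0.0219), np.float64(0.012), np.float64(0.034)] 0.09641224419008276
```

View pics/c7.png

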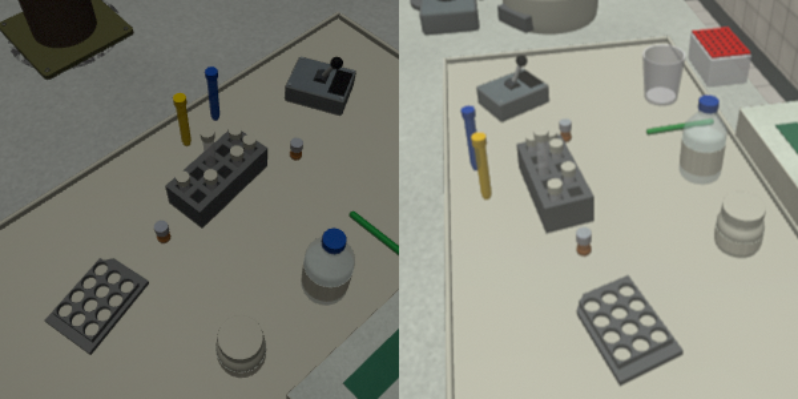

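The lever ball is now on the far side, at (337,63) left and (521,61) right, about +24 mm from the box's middle. Everything else is where it was, and the gripper is clear.

```bash
python3 -c "
from plant import r; print(r.finish_job())"
```

```text
the job is handed in; nothing more can be done
None
```

Job handed in at about 20 s: I pointed at the tall tube's cap and then at the cut-corner well for just over two seconds each, pushed the lever gently to its far stop, and moved the gripper clear; the final images show nothing else moved.

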